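# Put the car key away in the self-locking key box

### The arm

A 6-joint arm with a two-finger parallel gripper is mounted at the origin on the work surface. World frame = base frame: x ahead of the robot, y to its left, z up, the work surface at z = 0. Lengths are in m, angles in rad, forces in N, time in s.
With the tool pointing down it reaches from about 0.35 to 0.85 m from the base axis. Payload 8.1 kg.
Tool frame: the origin (TCP) lies midway between the tips of the shut fingers; the grasp point (between the pads) lies 19 mm behind it (robot.grip_point_offset is the distance from the TCP to the grasp point, in m); z points along the fingers, y is the line along which they close (so a half turn about z gives the same grasp; the last joint's range is limited). The gripper opens to 93 mm and grips with 3 to 60 N. Pads are 15 mm wide; open, the fingers measure 128 mm over their backs; the gripper's body (75 mm by 188 mm) begins 65 mm behind the grasp point.
Start: joints at [-1.252, 0.13, 1.488, -0, 1.523, -0.085], TCP at [0.236, -0.552, 0.219] pointing down, gripper open.
Joint ranges: [-2.96, 2.96], [-0.89, 2.26], [0.02, 2.5], [-1.34, 4.48], [0, 2.73], [-2.66, 2.66]. Speed limits (rad/s): [2.39, 2.39, 2.79, 3.14, 3.14, 3.14].

### API

Orientations are given as a rotation vector (axis times angle).
In Python, from plant import robot, read_camera, job gives the robot as it stands.
- The arm moves only by the shell command python3 -m inch 'ROWS' [FORCE]. ROWS is JSON, one flat list of numbers, 5 for each row, row after row: the shift along the world's x, y, z in mm, then the turn about the world's z in degrees, then the opening in per cent of the stroke, from 0 (shut) to 100 (fully open). In form: [dx, dy, dz, yaw, hand, dx, dy, dz, yaw, hand, ...]. A call has 1 to 10 rows; each row is the pose to reach, as a shift and turn from the pose commanded when the call began; what a row does not reach only later rows make up. A row lasts 1/12 s, in which the tool goes at most 41.7 mm and 7.16 degrees, less where a joint would pass 70% of its speed; a pose out of reach is approached as far as the arm can. A call with a gripper value outside its range is refused whole. The fingers move at their own pace and stop on an object; FORCE is the grip in N (left out, the last holds). Time passes only in rows, so rows that repeat a pose let the fingers close. It gives the time, the measured TCP pose, the force, the opening and the grip force at its end, in the units of the state.
- robot.read_state(): the state, without advancing time (a new reading comes with each control period).
- read_camera(name): name is "scene" or "top" or "wrist"; returns a dict with "image" (420x560x3 uint8, blue, green, red), "K" (3x3 intrinsics, pixels), "extrinsics" (4x4, takes a point from world to camera coordinates); the wrist camera has in their place "mount" (4x4, takes a point from camera to tool coordinates, whose origin is the TCP and whose axes are the flange's). Camera axes: x right, y down, z forward; pixel columns grow to the right and rows downward; lengths in m; the calibration is good to about 2 mm. A picture is of the moment at which its call begins: read the wrist's pose just before it. There is no depth.
- job.close_job(): hands the job in; it is judged then, once.
The state is a dict: "t": time; "q": joint angles; "dq": joint speeds; "joint_torque": joint torques, N m; "tool_pos": TCP position; "orientation": TCP orientation; "force": force on the tool from outside, world axes, zero at the start; "wrist_torque": the same for the moment, N m; "opening": finger opening in m; "gripper_force": force on a finger pad.
Only numpy, scipy, OpenCV 4.12 (cv2) and the standard library are available. Lean on these libraries where they do the work, as an engineer would, in place of code of your own. Each camera call takes 0.05 s, during which the arm holds its last target. There are 200 camera calls.

### The job

Put the car key away in the self-locking key box. To open the box, draw the wooden release pin out of the caddy and use it to push the lid's spring tongue in through the hole in the steel guide block, so that the lid springs fully up; then take the pin out again, leave it lying on the counter and lay the key in the box. Finally push the lid down until its tongue snaps in and it stays shut, leaving the other things on the counter where they are.

Things in the scene. Friction and masses are not known exactly. Their poses are not given: they have to be found in the camera images.
- keybox: Grey steel box fixed to the counter, 132 (x) x 152 (y) x 72 mm high without lid, walls 6 mm; inside 120 x 140 mm, black rubber floor. Origin: centre of its underside; z up. Its -x wall carries a steel guide block (30 mm thick, 44 mm wide, 70 mm high, standing out) with the poke hole; the lid's hinge runs along y on top of its +x wall.
- hole (a point): Mouth of the poke hole in the guide block's outer face, 53 mm above the counter; axes as the key box: push along +x. Level hole 14 mm wide, 16 mm high, 36 mm deep into the box. The shut tongue's nose sits 30 mm deep in it; the lid comes free when a tip has pushed it to 36-38 mm, and it bottoms at 41 mm. The push takes 2 to 4 N.
- tongue (a joint): Spring tongue under the lid's free edge: 0 = fully out (latched), grows to 0.011 m pushed in. 10 mm wide; its blunt nose fills the upper part of the hole (3 to 8 mm above the hole's centre), below that its face slopes away down and into the box, so a tip held lower meets the slope and must go some 5 mm deeper or be raised; and it rides over the wall's rim by itself when the lid is pushed down.
- lid (a joint): Angle of the lid: 0 = shut and flush, up to 1.62 rad (just past upright). A spring lifts it all the way as soon as the tongue is free; about 4 N at the free edge push it down and up to about 10 N snap it in. Latched it reads 0 to 0.025.
- lid_hinge (a point): Middle of the lid's hinge line, at the top of the box's +x wall, 72 mm above the counter, 66 mm from the box's centre; axes as the key box, the hinge runs along y.
- lid_edge (a point): Middle of the lid's free edge, on its outer (upper) face: 136 mm from the hinge. The lid is a 4 mm grey plate 152 mm wide; shut, its outer face is 76 mm above the counter.
- caddy: Black desk caddy fixed to the counter, 102 (x) x 90 (y) x 40 mm high with a pad of yellow notes on it (top 48 mm). Origin: centre of its underside; z up. A level tunnel 22 mm wide and 22 mm high opens in the middle of its own +x face (floor of the tunnel 6 mm above the counter, 96 mm deep); the pin lies in it.
- tunnel (a point): Mouth of the caddy's tunnel, 14 mm above the counter; axes as the caddy: the pin comes out along +x.
- pin: Release pin of plain dark wood: square handle 16 x 16 x 64 mm, with a round dowel 8 mm thick, 72 mm long on its +x end. Origin: centre of the handle, on the axis; x points to the tip, 104 mm away. At the start only the last 42 mm of the dowel stand out of the caddy, axis 14 mm above the counter; lying on the counter its axis is 8 mm above it. About 30 g.
- pin_tip (a point): Blunt end of the pin's dowel, 104 mm from the pin's origin along its x.
- fob: Car key: black rounded body 60 (x) x 36 (y) x 16 mm with two grey buttons and a steel blade stub (24 mm long, 9 mm wide) on its +x end. Origin: centre of the body's underside; z up. 50 g nominal.
- box_floor (a point): Centre of the key box's inner floor, 5 mm above the counter; axes as the key box.
- calculator: Bystander: white calculator, 100 x 75 x 20 mm.
- stapler: Bystander: black stapler, 130 x 34 x 50 mm.
- mug: Bystander: white mug, 80 mm wide, 90 mm high.
- tape: Bystander: grey tape dispenser, 140 x 50 x 75 mm.
- remote: Bystander: white remote control, 150 x 45 x 20 mm.
- magnet_tin: Bystander: round tin, 60 mm wide, 30 mm high.
Not all that is in view belongs to the job. What is shaped like the fob but pink or yellow is not meant.

How it is judged:
On the way, in this order (a step that is already met when the one before it is completed fails the run):
1. the pin's tip is in the hole and pushes the tongue in (x of pin_tip in the frame of hole above 0.03 m and distance between pin_tip and hole below 0.05 m and value of joint tongue above 0.004 m), for 0.02 s.
2. the lid has sprung up, and the pin has been taken out of the hole and lies on the counter (value of joint lid above 1.3 rad and height (world z) of pin below 0.02 m and height (world z) of pin_tip below 0.025 m), for 0.2 s.
3. the key lies in the open box (value of joint lid above 1 rad and z of fob in the frame of box_floor below 0.012 m and x of fob in the frame of box_floor between -0.055 and 0.055 m and y of fob in the frame of box_floor between -0.065 and 0.065 m and linear speed of fob below 0.03 m/s), for 0.1 s.
At the end, for the whole second after the job is handed in: The lid is shut (within 0.04 rad) with its tongue sprung out (within 3 mm), the key lies inside the box (on its floor or leaning, at most 30 mm above it), and the pin lies at rest on the counter outside the box (handle centre below 20 mm, tip below 25 mm) (value of joint lid below 0.04 rad and value of joint tongue below 0.003 m and z of fob in the frame of box_floor below 0.03 m and x of fob in the frame of box_floor between -0.058 and 0.058 m and y of fob in the frame of box_floor between -0.068 and 0.068 m and height (world z) of pin below 0.02 m and height (world z) of pin_tip below 0.025 m and horizontal distance between pin and keybox above 0.09 m and linear speed of each of pin, fob below 0.03 m/s); the robot touches nothing.
It fails at once if a bystander (calculator, stapler, mug, tape, remote, tin) was shifted by more than 40 mm (distance of any of calculator, stapler, mug, tape, remote, magnet_tin from where it was at the start of the episode above 0.04 m).
It also fails if it takes over 70 s, if anything falls off the work surface, if the arm or the gripper's body presses on something with over 40 N, if the wrist force passes 120 N, or if a joint passes its speed limit or range.

## Working session

There is one attempt and no reset: what is moved stays moved. The work goes in short steps, Python scripts to look and compute and a shell command to move; the robot and the scene stay as the last step left them, time stands still between calls to the robot, and variables do not carry over. Pictures are saved under pics/ and viewed, at most 10 in all, crops included, and the job is handed in when it is done.

```bash
mkdir -p pics; ls; cat > h.py <<'E'
import numpy as np,cv2
from plant import robot, read_camera, job
from scipy.spatial.transform import Rotation as R
def snap(n,f):
    s=robot.read_state(); c=read_camera(n); cv2.imwrite('pics/'+f,c['image'])
    K=np.array(c['K'])
    if n=='wrist':
        T=np.eye(4);T[:3,:3]=R.from_rotvec(s['orientation']).as_matrix();T[:3,3]=s['tool_pos']
        E=np.linalg.inv(T@np.array(c['mount']))
    else: E=np.array(c['extrinsics'])
    np.savez('pics/'+f[:-4]+'.npz',K=K,E=E)
    return c['image'],K,E
def load(f):
    d=np.load('pics/'+f+'.npz'); return d['K'],d['E']
def ray(K,E,u,v,z):
    "pixel -> world point on plane z"
    d=E[:3,:3].T@np.linalg.solve(K,[u,v,1.]); o=-E[:3,:3].T@E[:3,3]
    return o+d*(z-o[2])/d[2]
def proj(K,E,p):
    q=K@(E[:3,:3]@np.asarray(p)+E[:3,3]); return q[:2]/q[2]
E
python3 - <<'E'
from h import *
for n in('top','scene'):
    i,K,E=snap(n,n+'0.png'); print(n,K[0,0],-E[:3,:3].T@E[:3,3])
s=robot.read_state();print(s['t'],s['tool_pos'],s['orientation'],s['opening'],robot.grip_point_offset)
E
```

```text
pics
top 387.68533980715426 [0.37483453 0.0051751  1.09187498]
scene 508.4579310503563 [ 1.4303894  -0.25103613  1.01369304]
0.1 [ 0.23562079 -0.55123502  0.2177063 ] [-3.07613969e+00 -6.29744999e-01  3.07921525e-04] 0.09298660588516663 0.0188
```

View pics/top0.png

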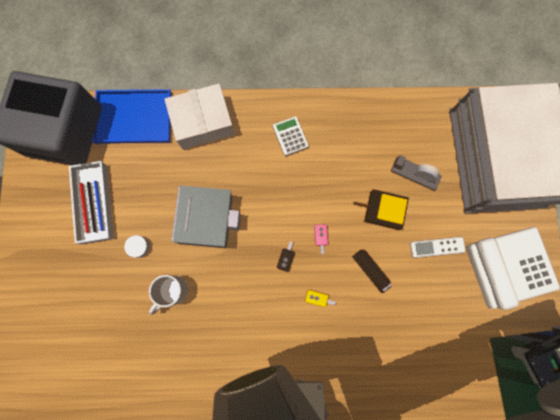

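View pics/scene0.png

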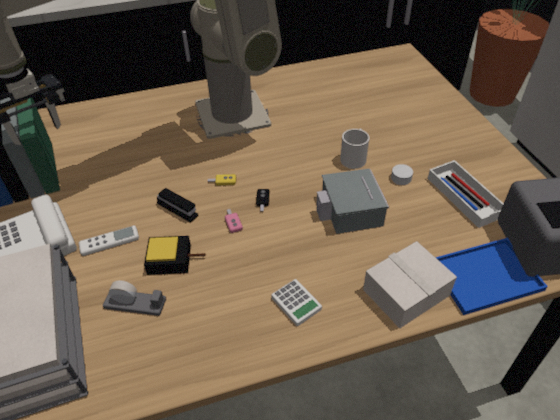

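Top view: the caddy is at (387,210), with the pin sticking out left to (356,205). The key box is at (203,216) with its guide block at (234,219). There are three fob-shaped things: black (286,259), pink (321,236) and yellow (317,298). Black fits the description. I'll confirm it in one enlarged crop.

```bash
python3 - <<'E'
from h import *
i=cv2.imread('pics/top0.png')[170:310,165:415]
cv2.imwrite('pics/c1.png',cv2.resize(i,None,fx=3.2,fy=3.2,interpolation=cv2.INTER_CUBIC))
E
```

```text
(no output)
```

View pics/c1.png

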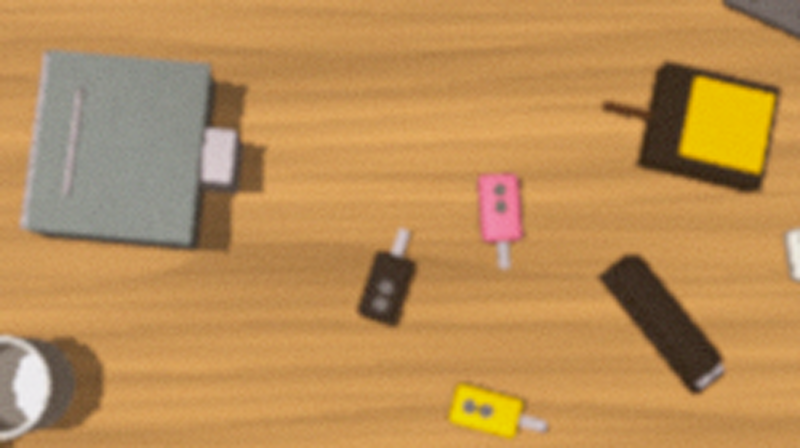

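The crop confirms it: the black fob with two grey buttons has its body at crop (387,287) and its blade tip at (402,232), so it is the one meant. The pin's tip is at (604,105), the caddy mouth at (648,115), and the guide block's outer face runs from (238,130) to (235,187).

```bash
python3 - <<'E'
from h import *
K,E=load('top0')
def P(u,v,z): return (ray(K,E,165+u/3.2,170+v/3.2,z)*1000).round(1)
a=P(604,105,.014);b=P(648,115,.014);print('pin',a,b,'yaw',np.degrees(np.arctan2(*(a-b)[1::-1])))
L=[P(*p,.076) for p in((47,52),(210,64),(195,246),(25,230))]
print('lid',*L,'sides',[np.linalg.norm(L[k]-L[k-1]) for k in range(4)])
d=(L[0]+L[3])-(L[1]+L[2]);print('box c',sum(L)/4,'yaw x',np.degrees(np.arctan2(d[1],d[0])))
d=L[2]-L[1];print('edge yaw y->', np.degrees(np.arctan2(d[1],d[0])))
print('block outer',P(238,130,.07),P(235,187,.07))
print('caddy',[P(*p,.04) for p in((664,64),(640,165))],)
a=P(387,287,.016);b=P(402,232,.008);print('fob',a,b,np.degrees(np.arctan2(*(b-a)[1::-1])))
s=robot.read_state();print(R.from_rotvec(s['orientation']).as_matrix().round(3))
E
```

```text
pin [ 591.5 -211.1   14. ] [ 581.9 -249.7   14. ] yaw 76.03362939928019
lid [631.1 267.6  76. ] [618.9 130.9  76. ] [466.3 142.2  76. ] [481.6 281.2  76. ] sides [np.float64(150.1173207861105), np.float64(137.2433240635041), np.float64(153.01780942099515), np.float64(139.83951515934257)]
box c [549.475 205.475  76.   ] yaw x 84.30381054172976
edge yaw y-> 175.7649882215915
block outer [563.3 107.9  70. ] [515.3 110.3  70. ]
caddy [array([ 622., -260.,   40.]), array([ 533.2, -234.3,   40. ])]
fob [433.7 -15.4  16. ] [481.9 -29.6   8. ] -16.41527967619954
[[ 0.92   0.393 -0.001]
 [ 0.393 -0.92   0.002]
 [ 0.    -0.002 -1.   ]]
```

```bash
python3 -m inch '[352,326,0,52,100,352,326,0,52,100,352,326,0,52,100,352,326,0,52,100,352,326,0,52,100,352,326,0,52,100,352,326,0,52,100,352,326,0,52,100,352,326,0,52,100,352,326,0,52,100]' 
python3 -m inch '[86,80,-79,0,100,86,80,-79,0,100,86,80,-79,0,100,86,80,-79,0,100]'
python3 - <<'E'
from h import *
s=robot.read_state();print(s['t'],s['tool_pos'],R.from_rotvec(s['orientation']).as_matrix().round(3))
E
```

```text
t: 0.93
tool_pos: [0.5425, -0.2667, 0.2182]
orientation: [-2.489, -1.915, 0.0]
force: [0.3, -0.6, 0.2]
opening: 0.0932
gripper_force: 0.0
t: 1.27
tool_pos: [0.6278, -0.1841, 0.1348]
orientation: [-2.483, -1.916, 0.003]
force: [-1.1, 1.1, -1.2]
opening: 0.093
gripper_force: 0.0
1.2667 [ 0.62779057 -0.18412032  0.13483189] [[ 0.254  0.967 -0.004]
 [ 0.967 -0.254  0.003]
 [ 0.002 -0.005 -1.   ]]
```

```bash
python3 -m inch '[-40,-41,0,0,100,-40,-41,0,0,100,-40,-41,0,0,100,-40,-41,0,0,100]'
python3 - <<'E'
from h import *
i,K,E=snap('wrist','w1.png')
print('K',K[0],'E',E.round(3)); print([proj(K,E,p) for p in((.5915,-.2111,.014),(.5819,-.2497,.014))])
E
```

```text
t: 1.6
tool_pos: [0.587, -0.2307, 0.14]
orientation: [2.492, 1.912, 0.0]
force: [-0.0, -0.0, -0.2]
opening: 0.0932
gripper_force: 0.0
K [297.18916031   0.         277.1981548 ] E [[ 0.966 -0.259  0.001 -0.627]
 [-0.248 -0.926  0.286 -0.079]
 [-0.073 -0.276 -0.958  0.295]
 [ 0.     0.     0.     1.   ]]
[array([276.30372392, 183.80092972]), array([277.02100034, 221.49975619])]
```

View pics/w1.png

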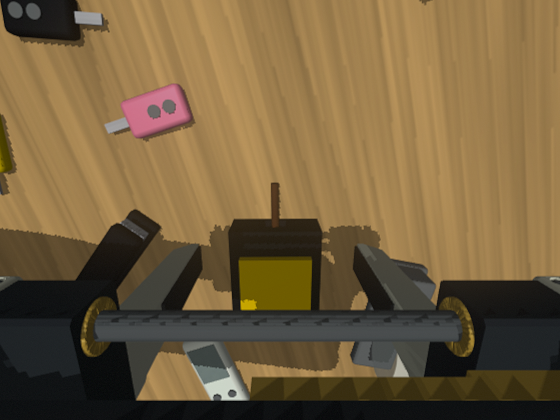

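The wrist view shows the pin's dowel upright from (275,183) to (277,221), which matches the estimate to about 1 mm. The fingers have clear space on both sides. I'll go down and grip it.

```bash
python3 -m inch '[1,3,-40,0,50,1,3,-75,0,50,1,3,-105,0,50,1,3,-125,0,50,1,3,-134,0,50,1,3,-137,0,50,1,3,-137,0,50]' 15
python3 -m inch '[0,0,0,0,3,0,0,0,0,3,0,0,0,0,3,0,0,0,0,3,0,0,0,0,3,0,0,0,0,3]' 20
```

```text
t: 2.23
tool_pos: [0.5889, -0.2266, 0.003]
orientation: [2.49, 1.915, 0.0]
force: [-0.9, 0.0, 0.1]
opening: 0.0509
gripper_force: 0.0
t: 2.73
tool_pos: [0.5887, -0.2267, 0.0031]
orientation: [2.49, 1.915, 0.0]
force: [1.1, 0.3, 1.4]
opening: 0.0112
gripper_force: 0.0
```

```bash
python3 -m inch '[0,0,0,0,0,0,0,0,0,0,0,0,0,0,0]' 20
python3 -m inch '[5,19,0,0,0,10,39,0,0,0,15,58,0,0,0,20,77,0,0,0,24,92,0,0,0,28,106,0,0,0,31,118,0,0,0,33,126,0,0,0,33,126,0,0,0,33,126,0,0,0]' 20
```

```text
t: 2.98
tool_pos: [0.5885, -0.2266, 0.0027]
orientation: [2.49, 1.915, 0.0]
force: [0.8, -0.0, 0.7]
opening: 0.0069
gripper_force: 20.0
t: 3.82
tool_pos: [0.6215, -0.1006, 0.0025]
orientation: [2.489, 1.916, -0.001]
force: [-0.6, -0.0, -0.7]
opening: 0.0073
gripper_force: 20.0
```

```bash
python3 -m inch '[0,0,0,0,45,0,0,0,0,45,0,0,0,0,45,0,0,0,0,45,0,0,40,0,45,0,0,80,0,45,-14,-54,110,0,45,-22,-104,110,0,45,-22,-104,110,0,45,-22,-104,110,0,45]'
python3 - <<'E'
from h import *
i,K,E=snap('wrist','w2.png')
E
```

```text
t: 4.65
tool_pos: [0.5992, -0.2107, 0.115]
orientation: [2.491, 1.907, 0.0]
force: [0.5, -0.1, -0.1]
opening: 0.0412
gripper_force: 0.0
```

View pics/w2.png

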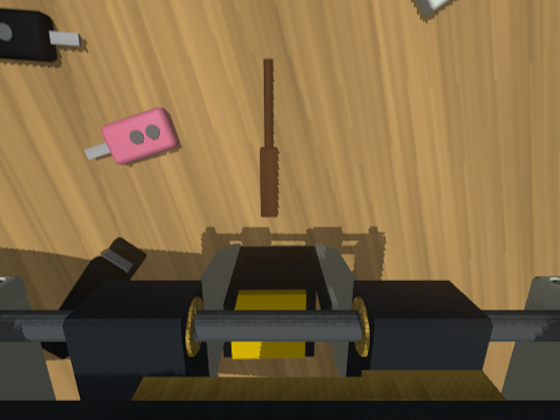

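Pin lies on the counter: tip (268,59), handle top from (268,148) to about (269,215).

```bash
python3 - <<'E'
from h import *
K,E=load('w2')
t=ray(K,E,268,59,.008);f=ray(K,E,268.3,148,.016);b=ray(K,E,269.2,216,.012)
print((np.array([t,f,b])*1000).round(1)); d=t-b;print(np.linalg.norm(d),np.degrees(np.arctan2(d[1],d[0])))
c=b+(f-b)/2;print('centre',c)
s=robot.read_state();print(s['tool_pos'],np.degrees(np.arctan2(*R.from_rotvec(s['orientation']).as_matrix()[1::-1,0])))
E
```

```text
[[ 626.   -84.1    8. ]
 [ 607.1 -153.5   16. ]
 [ 590.7 -215.2   12. ]]
0.13592474906221694 74.90288907061574
centre [ 0.59887202 -0.18438796  0.014     ]
[ 0.59926867 -0.20795268  0.11379183] 74.8927896869956
```

```bash
python3 -m inch '[0,20,0,0,50,0,20,-40,0,50,0,20,-75,0,50,0,20,-95,0,50,0,20,-107,0,50,0,20,-110,0,50,0,20,-110,0,20,0,20,-110,0,0,0,20,-110,0,0,0,20,-110,0,0]' 40
python3 -m inch '[0,0,0,0,0,0,0,0,0,0,0,0,0,0,0,0,0,0,0,0,0,0,20,0,0,0,0,50,0,0,0,0,50,0,0]' 40
```

```text
t: 5.53
tool_pos: [0.6002, -0.1848, 0.0038]
orientation: [2.489, 1.915, 0.001]
force: [-0.8, -0.6, 0.5]
opening: 0.0244
gripper_force: 0.0
t: 6.12
tool_pos: [0.6026, -0.1859, 0.0583]
orientation: [2.485, 1.912, 0.006]
force: [1.4, -1.2, 1.3]
opening: 0.0154
gripper_force: 40.0
```

```bash
python3 -m inch '[-14,30,30,2,0,-28,60,50,5,0,-42,90,50,8,0,-56,120,50,10,0,-68,145,50,10,0,-71,152,50,10,0,-71,152,50,10,0,-71,152,50,10,0,-71,152,50,10,0]'
python3 - <<'E'
from h import *
i,K,E=snap('wrist','w3.png')
i,K,E=snap('top','t3.png')
E
```

```text
t: 6.87
tool_pos: [0.5291, -0.0337, 0.1027]
orientation: [2.314, 2.124, 0.0]
force: [-0.2, -0.1, -0.5]
opening: 0.0156
gripper_force: 40.0
```

View pics/w3.png

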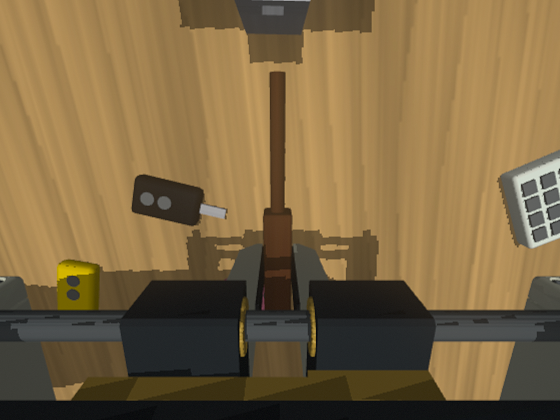

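The hole shows as the light rectangle at (273,10) on the block's outer face. The face's bottom corners are at (247,32) and (302,34), and the pin tip is at (277,72).

```bash
python3 - <<'E'
from h import *
K,E=load('w3'); im=cv2.imread('pics/w3.png')
cv2.imwrite('pics/c3.png',cv2.resize(im[0:90,200:340],None,fx=5.6,fy=5.6,interpolation=cv2.INTER_CUBIC))
a=ray(K,E,247,32.5,0);b=ray(K,E,302,34,0);print(a,b,np.linalg.norm(a-b),np.degrees(np.arctan2(*(a-b)[1::-1]))-90)
for z in(.105,.107,.109):print('tip',ray(K,E,277,72.5,z))
print('hole',ray(K,E,273,10,.053))
s=robot.read_state();M=R.from_rotvec(s['orientation']).as_matrix();print(s['tool_pos'],np.degrees(np.arctan2(M[1,0],M[0,0])))
E
```

```text
[0.51783978 0.11581574 0.        ] [0.56165697 0.11101201 0.        ] 0.04407971608610007 83.7435817598359
tip [0.53789485 0.06946992 0.105     ]
tip [0.53786878 0.06918337 0.107     ]
tip [0.53784271 0.06889682 0.109     ]
hole [0.53914784 0.11314697 0.053     ]
[ 0.5289661  -0.03385205  0.10256908] 85.05290681519755
```

View pics/c3.png

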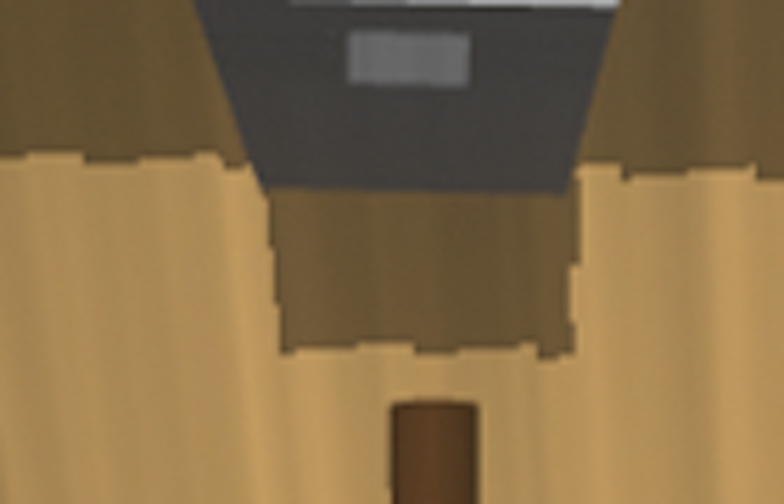

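```bash
python3 -m inch '[0,0,-30,-0.5,0,0,0,-52,-0.5,0,0,0,-52,-0.5,0,0,15,-52,-0.5,0,0,30,-52,-0.5,0,0,40,-52,-0.5,0,1,50,-52,-0.5,0,1,56,-52,-0.5,0,1,56,-52,-0.5,0]'
python3 - <<'E'
from h import *
i,K,E=snap('wrist','w4.png')
cv2.imwrite('pics/c4.png',cv2.resize(i[0:220,180:380],None,fx=2.7,fy=2.7,interpolation=cv2.INTER_CUBIC))
s=robot.read_state();M=R.from_rotvec(s['orientation']).as_matrix();print(s['tool_pos'],s['force'],np.degrees(np.arctan2(M[1,0],M[0,0])))
E
```

```text
t: 7.72
tool_pos: [0.5299, 0.0243, 0.0512]
orientation: [2.322, 2.116, 0.001]
force: [-1.0, 0.4, -0.4]
opening: 0.0157
gripper_force: 40.0
[0.5297472  0.02367024 0.05100743] [-0.17122677  0.16348637 -0.34318917] 84.69410806168985
```

View pics/c4.png

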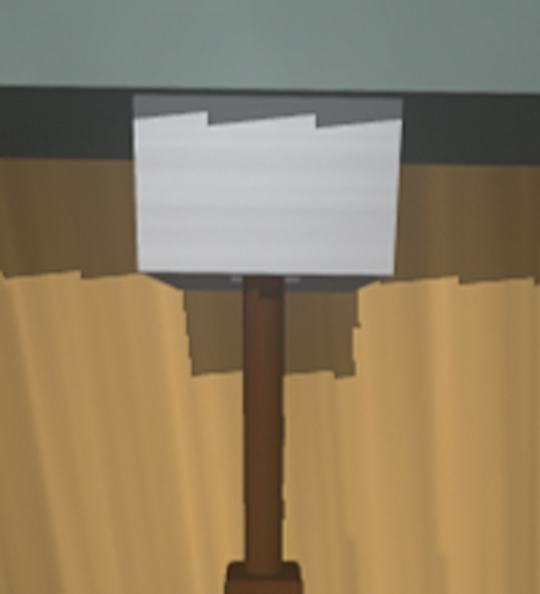

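The dowel (crop x 244–284) is in the hole (crop x 232–300), centred, about 14 mm deep, with no contact force. Now push.

```bash
python3 -m inch '[1,8,0,0,0,2,16,0,0,0,2,20,0,0,0,2,22,0,0,0,2,24,0,0,0,2,24,0,0,0]'; python3 -m inch '[0,1,0,0,0,0,2,0,0,0,0,2,0,0,0]'
python3 - <<'E'
from h import *
snap('scene','s5.png')
i=cv2.imread('pics/s5.png')[120:300,250:470]
cv2.imwrite('pics/c5.png',cv2.resize(i,None,fx=2.5,fy=2.5))
d=cv2.absdiff(cv2.imread('pics/s5.png'),cv2.imread('pics/scene0.png'))[130:235,325:395];print(d.mean())
E
```

```text
t: 8.27
tool_pos: [0.5314, 0.0479, 0.0506]
orientation: [-2.322, -2.115, -0.0]
force: [-0.6, -0.3, -0.2]
opening: 0.0154
gripper_force: 40.0
t: 8.52
tool_pos: [0.5313, 0.0496, 0.0505]
orientation: [-2.323, -2.115, 0.0]
force: [0.2, -0.2, 0.6]
opening: 0.0158
gripper_force: 40.0
19.553514739229026
```

```bash
python3 - <<'E'
from h import *
snap('top','t5.png')
for f in('top0','t5'):
    i=cv2.cvtColor(cv2.imread(f'pics/{f}.png'),cv2.COLOR_BGR2GRAY)
    print(f); print(i[188:250:8,172:248:5])
E
```

```text
top0
[[153 156 145 142 142 143 143 145 148 142 149 153 152 149 147 147]
 [152 160 147 146 145 145 143 142 139 141 138 139  74 105 139 152]
 [163 170 146 149 148 146 142 142 139 142 144 137  86  95 162 163]
 [174 157 148 165 149 149 147 148 147 143 142 126 198 193 167 166]
 [150 150 152 156 145 148 148 149 145 146 141 124 205 164  87 125]
 [160 151 147 135 146 146 147 147 148 150 144  71  84  76  96 143]
 [169 149 149 149 149 146 145 150 147 145 147  62  90 129 161 159]
 [150 143 105  90  85  91 105 120 132 137 142  72  87 130 155 152]]
t5
[[160 166 135 136 128 133 124 124 174 165  78 199 197 194 198 198]
 [157 162 138 129 129 131 128 126 175 168  70 180 175 172 172 174]
 [169 151 169 133 132 128 127 127 164 173  64 100 152 149 153 156]
 [178 138 169 129 133 130 131 124 147 171  67  88 100 111 114 114]
 [160 132 142 123 129 133 127 149 126 165  69  93 214 167 138  77]
 [164 132 130 129 128 132 128 154 107 156  62  66  83  74 104 126]
 [154 130 128 130 126 134 129 166 130 133  73  66  91 168 166 109]
 [163 152 114  94  89 100  81 171 148 100  70  73  91 162  91  68]]
```

```bash
python3 -m inch '[0,0,0,0,0,0,0,0,0,0,0,0,0,0,0,0,0,0,0,0,0,0,0,0,0,0,0,0,0,0]'; python3 - <<'E'
from h import *
snap('top','t6.png')
i=cv2.imread('pics/t6.png'); s=cv2.imread('pics/s5.png')
a=cv2.resize(i[170:270,150:290],(560,400)); 
K,E=load('t6')
h=np.array([.5392,.1133,.0]);x=np.array([.099,.995,0])
for th in(0,.8,1.6):
    print(th,proj(K,E,h+x*(.162-.136*np.cos(th))+[0,0,.072+.136*np.sin(th)])-[150,170])
cv2.imwrite('pics/c6.png',a)
E
```

```text
t: 9.12
tool_pos: [0.5315, 0.0494, 0.0506]
orientation: [-2.323, -2.115, 0.0]
force: [-0.5, -1.1, 0.1]
opening: 0.0158
gripper_force: 40.0
0 [77.50959438 48.62918789]
0.8 [55.21894597 40.75264745]
1.6 [ 9.68917096 34.23415594]
```

View pics/c6.png

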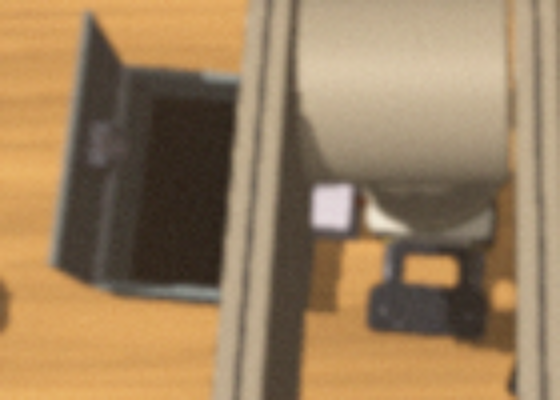

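The lid stands fully up. I'll retract the pin and lay it at about x=0.57, clear of the fobs.

```bash
python3 -m inch '[-2,-20,0,0,0,-5,-50,0,0,0,-8,-80,0,0,0,-9,-95,0,0,0,15,-105,0,0,0,39,-108,0,0,0,39,-108,-25,0,0,39,-108,-40,0,0,39,-108,-46,0,0,39,-108,-46,0,0]'
python3 -m inch '[0,0,0,0,0,0,0,-1,0,0,0,0,-1,0,0,0,0,-1,0,40,0,0,-1,0,40,0,0,-1,0,40,0,0,-1,0,40,0,0,40,0,60,0,0,90,0,70,0,0,120,0,70]'
```

```text
t: 10.0
tool_pos: [0.5697, -0.0586, 0.0037]
orientation: [-2.322, -2.114, 0.002]
force: [-0.2, -0.4, -0.7]
opening: 0.0158
gripper_force: 40.0
t: 10.83
tool_pos: [0.5697, -0.0585, 0.1257]
orientation: [-2.322, -2.114, 0.001]
force: [1.6, -0.2, 0.8]
opening: 0.0527
gripper_force: 0.0
```

```bash
python3 - <<'E'
from h import *
K,E=load('w3');im=cv2.imread('pics/w3.png')
g=im.max(2).astype(int); m=np.zeros(g.shape,np.uint8); m[165:232,120:215]=(g[165:232,120:215]<75)
n,l,st,c=cv2.connectedComponentsWithStats(m);k=1+st[1:,4].argmax();print(st[k],c[k])
pts=np.argwhere(l==k)[:,::-1].astype(np.float32);r=cv2.minAreaRect(pts);B=cv2.boxPoints(r);print(r)
W=np.array([ray(K,E,*b,.010) for b in B]);print((W*1000).round(1),W.mean(0))
print('blade tip',ray(K,E,227,212,.008),'blade root',ray(K,E,202,209,.008))
s=robot.read_state();print(s['tool_pos'],s['q'][5],s['t'])
E
```

```text
[ 132  175   72   51 2352] [168.13265306 199.42772109]
((166.7640380859375, 199.5224609375), (71.13056945800781, 38.90069580078125), 12.994616508483887)
[[394.2 -19.9  10. ]
 [409.8  13.5  10. ]
 [468.   -5.8  10. ]
 [454.4 -40.5  10. ]] [ 0.43158503 -0.01317653  0.01      ]
blade tip [ 0.48343504 -0.0296279   0.008     ] blade root [ 0.46104776 -0.02482292  0.008     ]
[ 0.56972491 -0.0584664   0.12574933] -0.09817726940148949 10.8333
```

```bash
python3 -m inch '[-35,11,0,7,75,-69,22,0,14,75,-103,33,0,21,75,-137,44,0,28,75,-137,44,0,35,75,-137,44,0,42,75,-137,44,0,49,75,-137,44,0,56,75,-137,44,0,63,75,-137,44,0,70,75]'
python3 -m inch '[0,0,0,7,75,0,0,0,8,75,0,0,0,8,75]'
python3 - <<'E'
from h import *
i,K,E=snap('wrist','w7.png')
s=robot.read_state();M=R.from_rotvec(s['orientation']).as_matrix();print(s['tool_pos'],np.degrees(np.arctan2(M[1,0],M[0,0])),s['q'][5])
E
```

```text
t: 11.67
tool_pos: [0.4335, -0.0146, 0.1249]
orientation: [0.68, 3.067, 0.0]
force: [-0.1, 0.1, -0.3]
opening: 0.0701
gripper_force: 0.0
t: 11.92
tool_pos: [0.4335, -0.0146, 0.1247]
orientation: [0.478, 3.105, 0.0]
force: [0.4, -0.8, 0.4]
opening: 0.0698
gripper_force: 0.0
[ 0.433484   -0.01460661  0.12472611] 162.4172152674616 -1.4159315882376748
```

```bash
python3 -m inch '[-1,0,-40,0,75,-1,0,-75,0,75,-1,0,-100,0,75,-1,0,-115,0,75,-1,0,-120,0,75,-1,0,-120,0,75,-1,0,-120,0,30,-1,0,-120,0,30,-1,0,-120,0,30,-1,0,-120,0,30]' 15
python3 -m inch '[0,0,0,0,25,0,0,0,0,25,0,0,0,0,25,0,0,0,0,25,0,0,30,0,25,0,0,60,0,25]' 15
```

```text
t: 12.8
tool_pos: [0.4336, -0.0148, 0.0059]
orientation: [0.474, 3.103, -0.0]
force: [1.2, -0.3, 0.1]
opening: 0.048
gripper_force: 0.0
t: 13.3
tool_pos: [0.4299, -0.0142, 0.0632]
orientation: [-0.473, -3.1, -0.0]
force: [1.0, -0.3, -1.0]
opening: 0.036
gripper_force: 14.9
```

```bash
python3 -m inch '[0,0,30,7,25,5,10,65,14,25,20,35,65,21,25,35,65,65,28,25,50,95,65,35,25,65,120,65,42,25,80,145,65,49,25,90,160,65,56,25,97,175,65,63,25,100,180,65,70,25]'
python3 -m inch '[0,0,0,7,25,0,0,0,14,25,0,0,0,21,25,0,0,0,22.5,25,8,18,0,22.5,25,15,37,0,22.5,25,15,37,0,22.5,25]'
python3 - <<'E'
from h import *
s=robot.read_state();M=R.from_rotvec(s['orientation']).as_matrix();print(s['tool_pos'],np.degrees(np.arctan2(M[1,0],M[0,0])),s['q'][5])
i,K,E=snap('wrist','w8.png')
E
```

```text
t: 14.13
tool_pos: [0.5328, 0.1674, 0.1291]
orientation: [1.403, -2.81, -0.001]
force: [0.2, -1.0, -1.1]
opening: 0.0359
gripper_force: 14.9
t: 14.72
tool_pos: [0.548, 0.2049, 0.1295]
orientation: [-1.915, 2.489, 0.001]
force: [0.9, 0.1, -0.7]
opening: 0.0357
gripper_force: 14.9
[0.54795787 0.20487317 0.12953907] -104.8317053480776 -2.6134320243304927
```

```bash
python3 -m inch '[0,-2,-30,0,25,0,-2,-60,0,25,0,-2,-85,0,25,0,-2,-105,0,25,0,-2,-115,0,25,0,-2,-117,0,25,0,-2,-117,0,25]'
```

```text
t: 15.35
tool_pos: [0.5471, 0.2001, 0.0125]
orientation: [1.915, -2.49, -0.0]
force: [-0.9, 0.1, -0.2]
opening: 0.0358
gripper_force: 14.9
```

```bash
python3 -m inch '[0,0,-1,0,60,0,0,-1,0,60,0,0,-1,0,60,0,0,-1,0,60,0,0,-1,0,60,0,0,35,0,60,0,0,75,0,60,0,-10,115,-7,60,0,-30,155,-14,50,0,-50,180,-21,40]'
python3 - <<'E'
from h import *
i,K,E=snap('wrist','w9.png'); i2,_,_=snap('top','t9.png')
c=cv2.resize(i2[170:270,150:290],(560,400)); cv2.imwrite('pics/c9.png',np.vstack([cv2.resize(i,(400,300)),cv2.resize(c,(400,286))]))
print(robot.read_state()['tool_pos'],robot.read_state()['q'][5])
E
```

```text
t: 16.18
tool_pos: [0.5484, 0.1509, 0.197]
orientation: [-1.422, 2.797, -0.002]
force: [-0.0, -0.1, 0.1]
opening: 0.0467
gripper_force: 0.0
[0.55124459 0.14871321 0.20012088] -2.3346200403843365
```

View pics/c9.png

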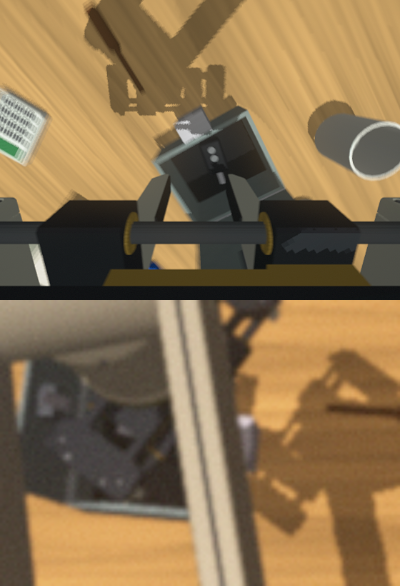

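The key lies in the open box (buttons at (213,150)) and the pin lies on the counter. Next I go over the lid, turning the tool back as I go.

```bash
python3 -m inch '[0,0,25,-7,0,0,0,45,-14,0,0,0,55,-21,0,0,10,55,-28,0,2,30,55,-35,0,4,55,55,-42,0,6,80,55,-49,0,8,105,55,-56,0,10,130,55,-63,0,10,150,55,-70,0]' 20
python3 -m inch '[0,5,0,-7,0,0,10,0,-14,0,0,10,0,-21,0,0,10,0,-28,0,0,10,0,-35,0,0,10,0,-42,0,0,10,0,-49,0,0,10,0,-56,0,0,10,0,-63,0,0,10,0,-70,0]'
python3 -m inch '[0,0,0,-7,0,0,0,0,-9,0,0,0,0,-9,0,0,0,0,-9,0]'
```

```text
t: 17.12
tool_pos: [0.557, 0.3023, 0.2464]
orientation: [-0.44, -3.109, 0.0]
force: [0.2, -0.4, -0.3]
opening: 0.0005
gripper_force: 0.0
t: 17.95
tool_pos: [0.557, 0.3106, 0.2465]
orientation: [-2.145, -2.295, 0.002]
force: [0.4, 1.0, -0.3]
opening: 0.001
gripper_force: 0.0
t: 18.28
tool_pos: [0.5571, 0.3105, 0.2468]
orientation: [-2.31, -2.128, 0.002]
force: [-0.3, -0.0, 0.0]
opening: 0.0004
gripper_force: 0.0
```

```bash
python3 -m inch '[0,0,-30,0,0,0,0,-55,0,0,-2,-21,-55,0,0,-4,-39,-56,0,0,-6,-57,-58,0,0,-7,-74,-64,0,0,-9,-91,-72,0,0,-11,-105,-82,0,0,-12,-120,-95,0,0,-13,-132,-109,0,0]'
python3 -m inch '[-1,-9,-16,0,0,-1,-15,-28,0,0,-2,-18,-38,0,0,-2,-21,-48,0,0,-2,-22,-54,0,0,-2,-22,-54,0,0]'
```

```text
t: 19.12
tool_pos: [0.5447, 0.179, 0.1389]
orientation: [-2.31, -2.128, -0.004]
force: [0.1, 6.2, 1.4]
opening: 0.0003
gripper_force: 2.5
t: 19.62
tool_pos: [0.5422, 0.1563, 0.0836]
orientation: [-2.313, -2.126, 0.001]
force: [1.0, 0.1, 1.3]
opening: 0.0004
gripper_force: 0.7
```

```bash
python3 -m inch '[0,-4,-2,0,0,0,-4,-4,0,0,0,-4,-6,0,0,0,-4,-6,0,0]'; python3 -m inch '[0,0,-2,0,0,0,0,-3,0,0,0,0,-3,0,0]'
```

```text
t: 19.95
tool_pos: [0.5424, 0.1521, 0.0783]
orientation: [2.313, 2.125, -0.001]
force: [0.3, -0.8, 0.8]
opening: 0.0002
gripper_force: 0.9
t: 20.2
tool_pos: [0.5425, 0.152, 0.076]
orientation: [2.313, 2.125, -0.001]
force: [-2.2, -1.7, 7.9]
opening: 0.0001
gripper_force: 3.7
```

```bash
python3 -m inch '[0,0,-1,0,0,0,0,-2,0,0,0,0,-2,0,0]'; python3 -m inch '[0,0,6,0,0,0,0,12,0,0,0,0,12,0,0,0,0,12,0,0]'
python3 - <<'E'
from h import *
print(robot.read_state()['force'])
E
```

```text
t: 20.45
tool_pos: [0.5425, 0.152, 0.0752]
orientation: [2.313, 2.125, -0.001]
force: [-9.5, -2.8, 17.5]
opening: 0.0002
gripper_force: 8.6
t: 20.78
tool_pos: [0.5425, 0.1524, 0.0856]
orientation: [2.314, 2.125, 0.0]
force: [0.7, 0.2, -0.1]
opening: 0.0006
gripper_force: 0.0
[ 0.6869123   0.177918   -0.10924489]
```

It pressed to a hard 17.5 N stop and didn't spring back after I lifted. I'll move clear and compare the lid region with the first pictures.

```bash
python3 -m inch '[0,0,40,0,0,0,0,80,0,0,-20,-30,120,0,0,-50,-60,140,0,0,-80,-100,140,0,0,-110,-140,140,0,0,-130,-180,140,0,0,-150,-220,140,0,0,-150,-250,140,0,0,-150,-250,140,0,0]'
python3 - <<'E'
from h import *
for n in('top','scene'):
    i,K,E=snap(n,n+'9.png'); j=cv2.imread(f'pics/{n}0.png')
    h=np.array([.5392,.1133,.076]);x=np.array([.0995,.995,0]);y=np.array([-.995,.0995,0])
    q=np.array([proj(K,E,h+x*a+y*b) for a,b in((32,-70),(32,70),(160,70),(160,-70))] if 0 else [proj(K,E,h+x*a/1000+y*b/1000) for a,b in((32,-70),(32,70),(160,70),(160,-70))]).astype(np.int32)
    m=np.zeros(i.shape[:2],np.uint8);cv2.fillPoly(m,[q],1)
    d=cv2.absdiff(i,j).max(2)[m>0];print(n,len(d),'mean',d.mean(),'frac>40',(d>40).mean())
i=cv2.imread('pics/top9.png');j=cv2.imread('pics/top0.png');K,E=load('top9')
# pin: dark pixels that are newly dark
b=cv2.cvtColor(i,cv2.COLOR_BGR2GRAY);print('pin px',proj(K,E,[.569,-.058,.008]),proj(K,E,[.579,.045,.008]))
u,v=proj(K,E,[.574,-.005,.008]).astype(int);print(b[v-8:v+9:2,u-24:u+25:4]);print(robot.read_state()['tool_pos'])
E
```

```text
t: 21.62
tool_pos: [0.3907, -0.1003, 0.2252]
orientation: [2.314, 2.123, -0.002]
force: [0.0, -0.6, 0.4]
opening: 0.0005
gripper_force: 0.0
top 2621 mean 4.138878290728729 frac>40 0.0
scene 1855 mean 2.4495956873315365 frac>40 0.0
pin px [300.01296278 211.75415815] [263.7276011  208.81374292]
[[159 157 160 163 162 166 161 162 164 163 167 165 169]
 [167 169 166 171 166 168 172 172 172 174 176 174 166]
 [174 173 132 131 146 159 168 162 152 133 143 153 157]
 [167 166  84  71  66  77  86  88  92  69  74  77  86]
 [162 164 162 145 135 136 133  94  73  70  66  70  65]
 [171 170 168 174 172 175 175 175 140  81  80  70  64]
 [175 172 175 176 174 171 177 172 166 163 164 149 132]
 [166 171 161 162 162 163 162 163 162 164 165 163 162]
 [161 163 165 166 166 167 165 169 171 168 167 168 170]]
[ 0.39121466 -0.10055594  0.22517031]
```

The lid region matches the first pictures in both views, so it is shut. The pin lies at its place on the counter.

```bash
python3 -m inch '[0,0,0,0,0,0,0,0,0,0,0,0,0,0,0,0,0,0,0,0]'; python3 -c "
from plant import job
print(job.close_job())"
```

```text
t: 22.05
tool_pos: [0.3927, -0.0966, 0.2254]
orientation: [-2.311, -2.127, 0.0]
force: [-0.1, 0.7, 0.5]
opening: 0.0002
gripper_force: 0.0
the job is handed in; nothing more can be done
None
```

The job is handed in at about 22 s with no verdict returned: the key is in the box, the lid looks shut and latched (it matches the starting pictures), and the pin lies on the counter.

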